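Thread the penetrometer plunger through its guide bushes and hold it over the specimen

TASK

Get the penetrometer ready for its drop test: draw the plunger with the blue grip straight up out of the rack, thread it down through the upper and then the lower brass guide bush of the stand, and finish still gripping it there, at rest, with its flat tip about 10 mm above the set plaster specimen (the black line on its shaft is then level with the top of the upper bush). The gripper alone must carry it: do not let the plunger touch the specimen or wedge it hard against the bushes. Leave the specimen, the other two plungers in the rack, the timer and the red-lidded jar where they are.

Things in the scene. Friction and masses are not known exactly. Their poses are not given: they have to be found in the camera images.
- plunger_blue: the plunger to use: steel shaft, diameter 12 mm, length 100 mm, its flat tip chamfered 1.5 x 2 mm; on top a blue grip, diameter 18 mm, length 45 mm (145 mm in all, about 0.12 kg). Origin at the centre of the tip, z up along the shaft. A thin black line rings the shaft 80 mm above the tip. It starts upright in one of the rack's three holes, tip 8 mm above the worktop
- plunger_tip (a point): centre of the blue plunger's flat tip
- plunger_grip (a point): centre of the blue grip, 122.5 mm above the tip: the place to hold, fingers closing level across the 18 mm grip (across the rack's row of holes, i.e. along the rack's x, clear of the neighbours)
- plunger_black: plunger of the same size with a black grip and a conical tip, in another hole of the rack; to be left there. Origin at its tip, z up
- plunger_white: plunger of the same size with a white grip and a 6 mm thin tip, in another hole of the rack; to be left there. Origin at its tip, z up
- rack: fixed white plunger rack, 46 x 104 x 60 mm, two plates on posts; three holes 14 mm wide in a row along its y, at y = -36, 0 and +36 mm; hole bottoms 8 mm above the worktop, top of the upper plate at 60 mm. Origin at the centre of the underside, z up. The three plungers stand in it in any order, their tops 153 mm above the worktop
- stand: fixed penetrometer stand: grey base 90 x 72 mm, its top at z = 14 mm; a column 42 mm behind (+x of) the guide axis carries a blue head with two forward arms, each with a brass bush, both bushes on one vertical axis. Nothing of it is higher than 132 mm. Origin on the guide axis at the worktop, z up
- upper_bush (a point): centre of the mouth (top face) of the upper bush, 130 mm above the worktop, on the guide axis. The bush runs from z = 112 to 130 mm, bore 14 mm, its mouth widened to 20 mm by a funnel over the top 4 mm; 29 mm over its flange
- lower_bush (a point): centre of the bottom end of the lower bush, 58 mm above the worktop, on the guide axis. This bush runs from z = 58 to 74 mm, with the same bore and funnel
- specimen: set plaster in a dark steel ring mould 50 mm in diameter on a 58 mm square glass plate, 26 mm high in all, standing loose on the stand's base under the bushes; origin at the centre of its underside
- specimen_top (a point): centre of the specimen's flat top, 26 mm above its underside and 40 mm above the worktop
- timer: white laboratory timer, 62 x 62 x 18 mm, lying loose to the right of the rack; a bystander; origin at the centre of its underside
- sample_jar: white sample jar with a red lid, 59 mm in diameter, 63 mm high, standing loose on the worktop; a bystander; origin at the centre of its underside. Tall equipment round the work: microscope head and eyepieces (x over 0.43, y 0.22 to 0.43 m, 0.29 m high), viscometer (x over 0.54, y -0.14 to 0.01, 0.4 m high), a cabinet beyond y = 0.68, 0.27 m high

How it is judged:
On the way, in this order (a step that is already met when the one before it is completed fails the run):
1. the blue plunger is drawn up clear of the rack (z of plunger_tip in the frame of rack above 0.065 m and contact force between the fingers and plunger_blue above 0.5 N), for 0.1 s.
2. its tip has entered the upper bush (horizontal distance between plunger_tip and upper_bush below 0.004 m and z of plunger_tip in the frame of upper_bush below -0.005 m and z of plunger_tip in the frame of lower_bush above 0.018 m), for 0.1 s.
3. its tip has passed on into the lower bush (horizontal distance between plunger_tip and lower_bush below 0.004 m and z of plunger_tip in the frame of lower_bush below 0.011 m), for 0.1 s.
At the end, for the whole second after the job is handed in: The gripper holds the blue plunger at rest through both bushes, upright within 0.05 rad, tip 4 to 16 mm above the specimen and not touching it, under 12 N on the stand; specimen within 10 mm, other plungers within 15 mm, timer and jar within 20 mm of their starts (z of plunger_tip in the frame of specimen_top between 0.004 and 0.016 m and horizontal distance between plunger_tip and lower_bush below 0.004 m and horizontal distance between plunger_grip and upper_bush below 0.006 m and angle between the z axis of plunger_blue and the z axis of stand, either way round below 0.05 rad and contact force between the fingers and plunger_blue above 1 N and contact force between plunger_blue and stand below 12 N and contact force between plunger_blue and specimen below 0.2 N and linear speed of plunger_blue below 0.02 m/s and distance of specimen from where it was at the start of the episode below 0.01 m and distance of each of plunger_black, plunger_white from where it was at the start of the episode below 0.015 m and distance of each of timer, sample_jar from where it was at the start of the episode below 0.02 m); the arm keeps its last pose, push and grip.
It fails at once if the plunger touches the specimen (contact force between plunger_blue and specimen above 1 N).
It fails at once if another plunger is pulled up out of the rack or knocked over (distance of any of plunger_black, plunger_white from where it was at the start of the episode above 0.03 m).
It also fails if it takes over 58 s, if anything falls off the work surface, if the arm or the gripper's body presses on something with over 40 N, if the wrist force passes 120 N, or if a joint passes its speed limit or range.

ROBOT

A 6-joint arm with a two-finger parallel gripper is mounted at the origin on a cart in front of the work surface, level with it; the furniture and walls round the work are solid. World frame = base frame: x ahead of the robot, y to its left, z up, the work surface at z = 0. Lengths are in m, angles in rad, forces in N, time in s.
With the tool pointing down it reaches from about 0.3 to 0.775 m from the base axis. Payload 14.6 kg.
Tool frame: the origin (TCP) lies at the very end of the fingers, on their centre line; the grasp point (between the pads) lies 19 mm behind it; z points along the fingers, y is the line along which they close (so a half turn about z gives the same grasp; the last joint's range is limited). The gripper opens to 94 mm and grips with 3 to 60 N. Pads are 16 mm wide; open, the fingers measure 119 mm over their backs; the gripper's body (75 mm by 177 mm) begins 78 mm behind the grasp point.
Start: joints at [1.037, 0.3, 1.521, -0, 1.321, -0.067], TCP at [0.248, 0.491, 0.205] pointing down, gripper open.
Joint ranges: [-3.03, 3.03], [-0.79, 2.21], [0.23, 2.52], [-1.04, 4.18], [0, 3.07], [-2.55, 2.55]. Speed limits (rad/s): [2.22, 2.22, 2.57, 3.14, 3.14, 3.14].

INTERFACE

Orientations are given as [roll, pitch, yaw] about the fixed x, y, z axes, in that order (R = Rz(yaw) Ry(pitch) Rx(roll)).
In Python, from station import ctrl gives the robot as it stands.
- The arm moves only by the shell command python3 -m pendant 'ROWS' [OPENING] [FORCE]. ROWS is JSON, a list of rows, each a list of 2 entries, a list of its own where there are three numbers: the shift along the world's x, y, z in cm, then the turn about the world's z in rad. A call has 1 to 20 rows; each row shifts and turns the commanded pose from where the row before left it; what a row does not reach is not made up. A row lasts 1/12 s, in which the tool goes at most 41.7 mm and 7.16 degrees, less where a joint would pass 70% of its speed; a pose out of reach is approached as far as the arm can. A call is refused whole if a number of a shift passes 4.17 or a number of a turn 0.125, either way. A call with a gripper value outside its range is refused whole. OPENING is the opening, from 0 (shut) to 1 (fully open), set as the call begins (- or left out, the last holds). The fingers move at their own pace and stop on an object; FORCE is the grip in N (left out, the last holds). Time passes only in rows, so rows that do not move let the fingers close. It gives the time, the measured TCP pose, the force, the opening and the grip force at its end, in the units of the state.
- ctrl.get_obs(): the state, without advancing time (a new reading comes with each control period).
- ctrl.camera(name): name is "side" or "top"; returns a dict with "color" (420x560x3 uint8, red, green, blue), "intrinsics" (3x3 intrinsics, pixels), "camera_from_world" (4x4, takes a point from world to camera coordinates). Camera axes: x right, y down, z forward; pixel columns grow to the right and rows downward; lengths in m; the calibration is good to about 2 mm. A picture is of the moment at which its call begins. There is no depth.
- ctrl.hand_in(): hands the job in; it is judged then, once.
The state is a dict: "time_s": time; "qpos": joint angles; "joint_vel": joint speeds; "tau": joint torques, N m; "ee_pos": TCP position; "eef_rot": TCP orientation; "force": force on the tool from outside, world axes, zero at the start; "moment": the same for the moment, N m; "grip_width": finger opening in m; "grip_force": force on a finger pad.
Only numpy, scipy, OpenCV 4.12 (cv2) and the standard library are available. Lean on these libraries where they do the work, as an engineer would, in place of code of your own. Each camera call takes 0.05 s, during which the arm holds its last target. There are 200 camera calls.

## Working session

There is one attempt and no reset: what is moved stays moved. The work goes in short steps, Python scripts to look and compute and a shell command to move; the robot and the scene stay as the last step left them, time stands still between calls to the robot, and variables do not carry over. Pictures are saved under pics/ and viewed, at most 10 in all, crops included, and the job is handed in when it is done.

```bash
mkdir -p pics; python3 - <<'E'
from station import ctrl
import cv2,numpy as np
for n in("top","side"):
    c=ctrl.camera(n); cv2.imwrite(f"pics/{n}0.png",c["color"][:,:,::-1]); np.savez(f"{n}.npz",**c)
    T=np.linalg.inv(c["camera_from_world"]);print(n,c["intrinsics"].round(1).tolist(),T.round(3).tolist())
o=ctrl.get_obs();print({k:np.round(v,3) for k,v in o.items()})
E
```

```text
top [[500.3, 0.0, 280.2], [0.0, 500.3, 212.5], [0.0, 0.0, 1.0]] [[0.025, -0.984, 0.175, 0.165], [-0.999, -0.021, 0.027, -0.113], [-0.023, -0.176, -0.984, 1.371], [0.0, 0.0, 0.0, 1.0]]
side [[442.8, 0.0, 286.3], [0.0, 442.8, 209.7], [0.0, 0.0, 1.0]] [[0.943, -0.218, 0.25, 0.185], [-0.331, -0.643, 0.691, -0.744], [0.01, -0.734, -0.679, 0.732], [0.0, 0.0, 0.0, 1.0]]
{'time_s': np.float64(0.1), 'qpos': array([ 1.037,  0.3  ,  1.522,  0.   ,  1.321, -0.067]), 'joint_vel': array([-0.001, -0.001, -0.002, -0.   , -0.001,  0.001]), 'tau': array([ 1.0000e-03, -5.3265e+01, -3.5328e+01,  7.1000e-02,  2.4000e-02,
       -0.0000e+00]), 'ee_pos': array([0.247, 0.491, 0.205]), 'eef_rot': array([-3.141, -0.   ,  2.675]), 'force': array([0.391, 0.21 , 0.618]), 'moment': array([-0.015,  0.001,  0.002]), 'grip_force': np.float64(0.0), 'grip_width': np.float64(0.094)}
```

View pics/top0.png

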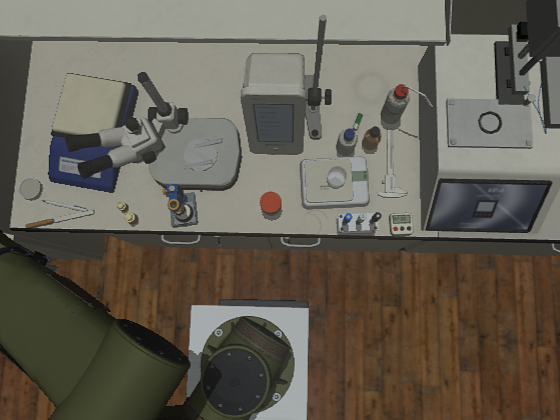

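View pics/side0.png

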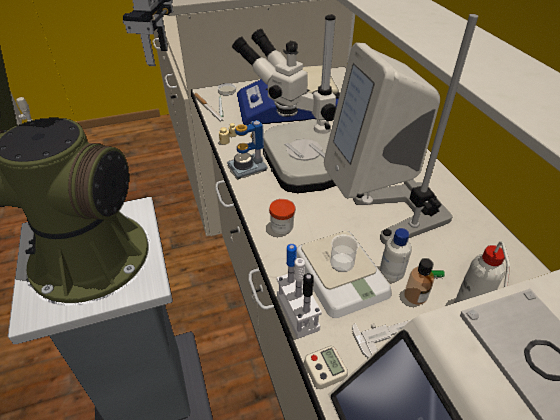

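The top view shows the rack around (357,222), with the blue grip at its left end (347,217), and the stand around (182,205). The side view shows the blue grip at (291,253) and the stand at (245,155). I'll zoom in on both.

```bash
python3 - <<'E'
import cv2,numpy as np
t=np.load("top.npz")["color"];s=np.load("side.npz")["color"]
f=lambda im,x,y:cv2.resize(im[y:y+50,x:x+66],(396,300),interpolation=cv2.INTER_CUBIC)
a=np.vstack([np.hstack([f(t,330,195),f(t,150,180)]),np.hstack([f(s,265,240),f(s,215,117)])])
cv2.imwrite("pics/crop.png",a[:,:,::-1])
E
```

```text
(no output)
```

View pics/crop.png

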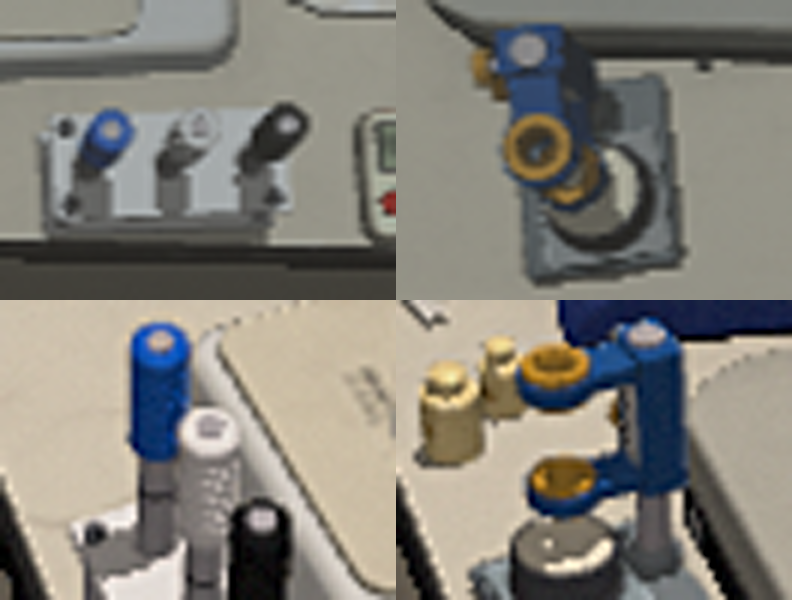

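The crops show the plunger tops, in crop pixels with top view then side view: blue (112,130)/(161,341), white (201,131)/(211,424), black (289,125)/(263,518). The upper bush is at (142,148) in its own crop, with its side mouth at (159,62). The lower bush mouth in the side crop is at (169,178). Next I'll triangulate these.

```bash
cat > h.py <<'E'
import numpy as np,cv2
C={n:{k:v for k,v in np.load(n+".npz").items()} for n in("top","side")}
def plane(n,u,v,z):
    T=np.linalg.inv(C[n]["camera_from_world"]);d=T[:3,:3]@np.linalg.solve(C[n]["intrinsics"],[u,v,1]);o=T[:3,3]
    return o+d*(z-o[2])/d[2]
def tri(pt,ps):
    P=[C[n]["intrinsics"]@C[n]["camera_from_world"][:3] for n in("top","side")]
    X=cv2.triangulatePoints(P[0],P[1],np.float64(pt),np.float64(ps));return (X[:3]/X[3]).ravel()
E
python3 - <<'E'
from h import *
c=lambda x,y,ox,oy:(ox+(x+.5)/6-.5,oy+(y+.5)/6-.5)
for n,a,b,z in[("blue",c(112,130,330,195),c(161,41,265,240),.153),("white",c(201,131,330,195),c(211,124,265,240),.153),("black",c(289,125,330,195),c(263,218,265,240),.153),
 ("ubush",c(142,148,150,180),c(159,62,215,117),.13),("lbush",None,c(169,178,215,117),.074),("col",c(133,50,150,180),c(249,32,215,117),.132)]:
    print(n,plane("side",*b,z).round(4), *( [plane("top",*a,z).round(4),tri(a,b).round(4)] if a else []))
E
```

```text
blue [ 0.3743 -0.248   0.153 ] [ 0.3761 -0.247   0.153 ] [ 0.3756 -0.247   0.1519]
white [ 0.377  -0.2828  0.153 ] [ 0.3764 -0.2834  0.153 ] [ 0.3765 -0.2834  0.1538]
black [ 0.3786 -0.3193  0.153 ] [ 0.3797 -0.3194  0.153 ] [ 0.3792 -0.3193  0.1529]
ubush [0.3999 0.1934 0.13  ] [0.4015 0.1938 0.13  ] [0.4009 0.1939 0.1297]
lbush [0.4    0.1899 0.074 ]
col [0.4414 0.2009 0.132 ] [0.4434 0.1998 0.132 ] [0.4423 0.1997 0.1329]
```

```bash
python3 - <<'E'
from h import *
for n,a,b in[("eyeR",(80,171),(258,37)),("eyeL",(66,143),(238,45)),]: print(n,tri(a,b).round(3))
for p in[(80,171),(88,160),(140,75),(163,150),(185,117),(165,105),(240,185)]:
    print(p,[plane("top",*p,z).round(3)[:2].tolist() for z in(.29,.2)])
t=C["top"]["color"];s=C["side"]["color"]
f=lambda im,x,y,w,h:cv2.resize(im[y:y+h,x:x+w],(400,600),interpolation=cv2.INTER_CUBIC)
cv2.imwrite("pics/mic.png",np.hstack([f(t,45,60,120,180)[:,:],f(s,215,20,120,180)])[:,:,::-1])
E
```

```text
eyeR [0.472 0.374 0.273]
eyeL [0.496 0.433 0.243]
(80, 171) [[0.443, 0.37], [0.466, 0.41]]
(88, 160) [[0.469, 0.354], [0.494, 0.393]]
(140, 75) [[0.675, 0.251], [0.718, 0.282]]
(163, 150) [[0.495, 0.185], [0.523, 0.21]]
(185, 117) [[0.574, 0.14], [0.608, 0.161]]
(165, 105) [[0.603, 0.188], [0.639, 0.213]]
(240, 185) [[0.418, 0.008], [0.439, 0.018]]
```

View pics/mic.png

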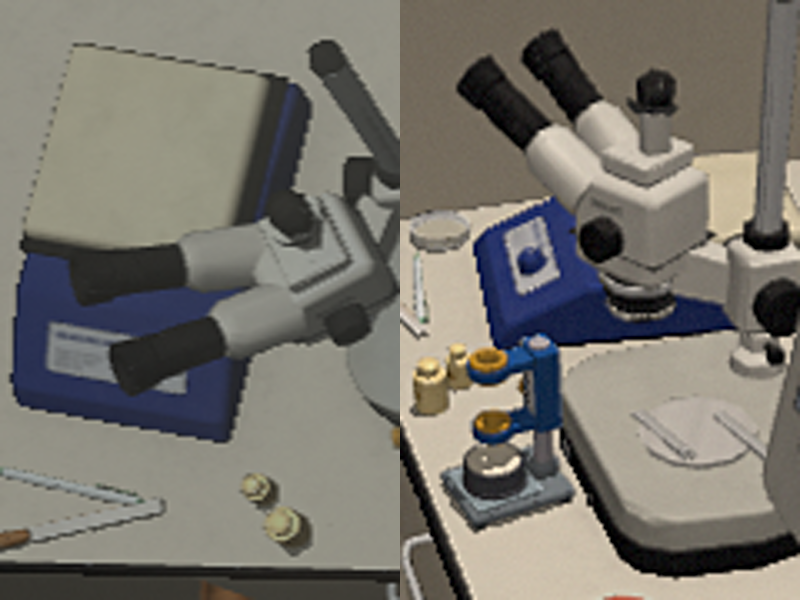

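The microscope eyepieces are at x≥0.44, y≥0.37, and its knob is near (0.49, 0.22). With the closing line at about -45° at the stand, the gripper body stays clear of both. Moving above the blue plunger now.

```bash
python3 -m pendant '[[[0.6,-2,1],-0.02],[[0.6,-3.5,0.5],-0.05],[[0.6,-3.6,0.3],-0.055],[[0.6,-3.6,0.3],-0.055],[[0.6,-3.6,0.3],-0.055],[[0.6,-3.6,0.3],-0.055],[[0.6,-3.6,0.3],-0.055],[[0.6,-3.6,0.3],-0.055],[[0.6,-3.6,0.3],-0.055],[[0.6,-3.6,0.3],-0.055],[[0.6,-3.6,0.3],-0.055],[[0.6,-3.6,0.3],-0.055],[[0.6,-3.6,0.3],-0.055],[[0.6,-3.6,0.3],-0.055],[[0.6,-3.6,0.3],-0.055],[[0.6,-3.6,0],-0.055],[[0.6,-3.6,0],-0.055],[[0.6,-3.6,0],-0.055],[[0.6,-3,0],-0.055],[[0,0,0],0]]' 1.0
```

```text
time_s: 1.77
ee_pos: [0.3616, -0.1736, 0.2588]
eef_rot: [-3.14, -0.0, 1.663]
force: [-0.4, 0.3, -0.8]
grip_width: 0.0941
grip_force: 0.0
```

```bash
python3 -m pendant '[[[0.4,-2.4,0],-0.037],[[0.5,-2.5,0],0],[[0.5,-2.44,0],0],[[0,0,0],0],[[0,0,0],0],[[0,0,0],0]]' 0.5; python3 - <<'E'
from station import ctrl
import cv2,numpy as np
a=[]
for n,x,y in(("top",310,180),("side",245,190)):
    c=ctrl.camera(n)["color"][y:y+100,x:x+66]; a.append(cv2.resize(c,(396,600),interpolation=cv2.INTER_CUBIC))
cv2.imwrite("pics/pre.png",np.hstack(a)[:,:,::-1]); print(ctrl.get_obs()["ee_pos"],ctrl.get_obs()["eef_rot"])
E
```

```text
time_s: 2.27
ee_pos: [0.3754, -0.2426, 0.2592]
eef_rot: [-3.141, -0.001, 1.633]
force: [0.4, 0.5, 0.1]
grip_width: 0.0576
grip_force: 0.0
[ 0.37548059 -0.24240389  0.25958082] [3.14140504e+00 6.01636260e-05 1.63377232e+00]
```

View pics/pre.png

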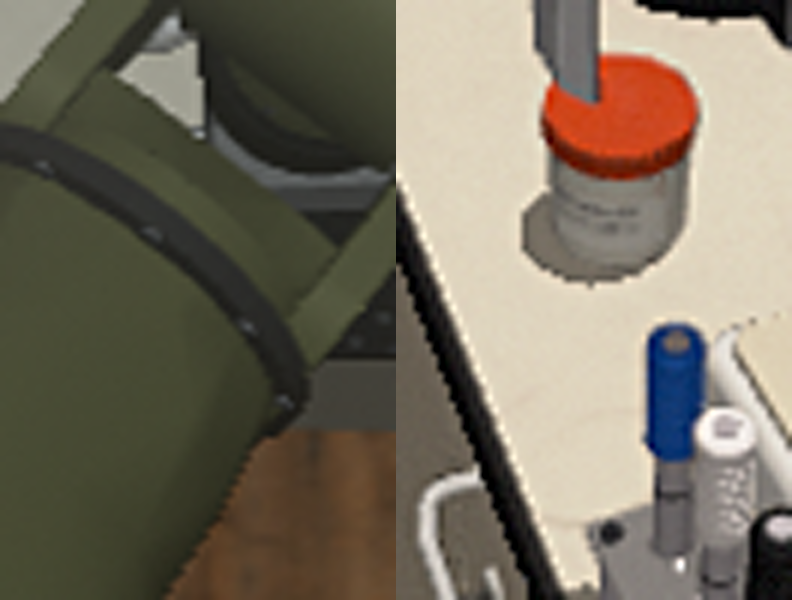

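The top view is hidden by the arm. The side view shows the fingers above the scene and the blue grip undisturbed at about (291,252). I'll correct y by -4.5 mm and descend.

```bash
python3 -m pendant '[[[0,-0.45,0],0],[[0,0,-2],0],[[0,0,-2],0],[[0,0,-2],0],[[0,0,-2],0],[[0,0,-2],0],[[0,0,-1],-0.006],[[0,0,0],0],[[0,0,0],0]]' 0.5; python3 - <<'E'
from station import ctrl
import cv2,numpy as np
c=ctrl.camera("side")["color"][190:310,230:350]; cv2.imwrite("pics/pre2.png",cv2.resize(c,(600,600),interpolation=cv2.INTER_CUBIC)[:,:,::-1])
E
```

```text
time_s: 3.12
ee_pos: [0.3757, -0.2478, 0.15]
eef_rot: [3.141, 0.0, 1.627]
force: [0.1, -0.6, 0.5]
grip_width: 0.0473
grip_force: 0.0
```

View pics/pre2.png

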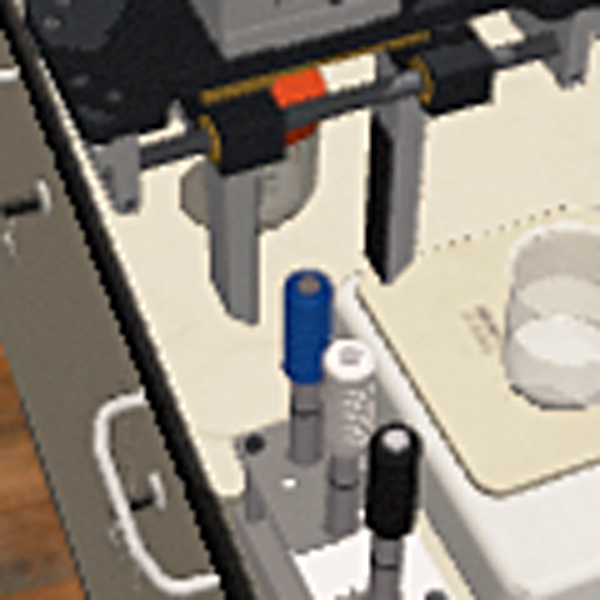

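The fingertips straddle the blue grip, at (240,322) and (390,280) in the crop, with the grip top at (308,283), so they are aligned. I'll descend and close.

```bash
python3 -m pendant '[[[0,0.06,-1.3],0],[[0,0,-1.3],0],[[0,0,-1.2],0],[[0,0,0],0],[[0,0,0],0],[[0,0,0],0]]' 0.5; python3 -m pendant '[[[0,0,0],0],[[0,0,0],0],[[0,0,0],0],[[0,0,0],0],[[0,0,0],0],[[0,0,0],0],[[0,0,0],0],[[0,0,0],0],[[0,0,0],0],[[0,0,0],0]]' 0 25
```

```text
time_s: 3.67
ee_pos: [0.376, -0.2475, 0.1127]
eef_rot: [3.14, 0.001, 1.627]
force: [0.9, 0.6, -0.8]
grip_width: 0.0469
grip_force: 0.0
time_s: 4.5
ee_pos: [0.3755, -0.2472, 0.1116]
eef_rot: [-3.142, 0.0, 1.627]
force: [-2.8, 0.2, 4.5]
grip_width: 0.018
grip_force: 25.0
```

```bash
python3 -m pendant '[[[0,0,0.5],0],[[0,0,1],0],[[0,0,1],0],[[0,0,1],0],[[0,0,1],0],[[0,0,1],0],[[0,0,1],0],[[0,0,1],0],[[0,0,1],0],[[0,0,1],0],[[0,0,1],0],[[0,0,1],0],[[0,0,1],0],[[0,0,1],0],[[0,0,1],0],[[0,0,1],0],[[0,0,0.7],0],[[0,0,0],0],[[0,0,0],0]]'; python3 - <<'E'
from station import ctrl
import cv2,numpy as np
c=ctrl.camera("side")["color"]; c=c[100:310,215:425]; cv2.imwrite("pics/lift.png",cv2.resize(c,(600,600),interpolation=cv2.INTER_CUBIC)[:,:,::-1])
E
```

```text
time_s: 6.08
ee_pos: [0.3755, -0.2472, 0.2735]
eef_rot: [3.141, 0.0, 1.627]
force: [-0.4, -0.3, -2.3]
grip_width: 0.0173
grip_force: 25.0
```

View pics/lift.png

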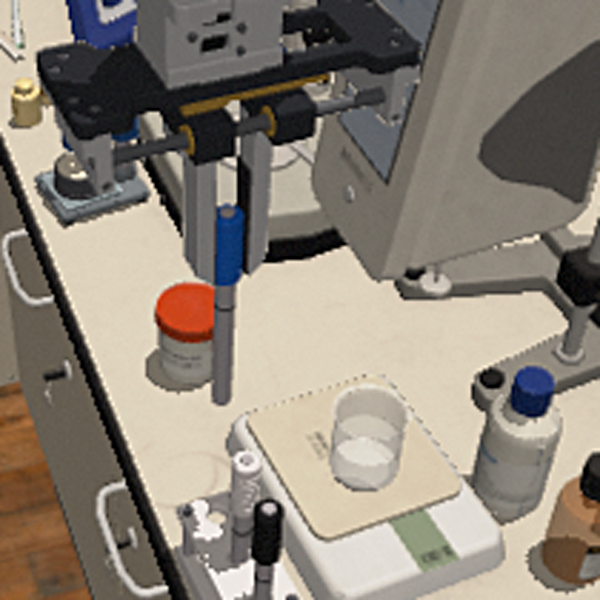

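The plunger is out, with its tip at crop (222,402) and its top at (230,212). The other two plungers are still in the rack. I'll check uprightness by projecting those points, then transfer.

```bash
python3 - <<'E'
from h import *
c=C["side"]
for z in (.170,.270,.315):
    p=c["camera_from_world"]@[.3755,-.2472,z,1];p=c["intrinsics"]@p[:3];p=p[:2]/p[2];print(z,((p+.5-[215,100])*2.857).round(1))
E
python3 -m pendant '[[[0.1,1.2,0],-0.03],[[0.1,2.2,0],-0.045],[[0.1,2.4,0],-0.045],[[0.1,2.4,0],-0.045],[[0.1,2.4,0],-0.045],[[0.1,2.4,0],-0.045],[[0.1,2.4,0],-0.045],[[0.1,2.4,0],-0.045],[[0.1,2.4,0],-0.045],[[0.2,2.4,0],-0.045],[[0.2,2.4,0],-0.045],[[0.2,2.4,0],-0.045],[[0.2,2.4,0],-0.045],[[0.2,2.4,0],-0.045],[[0.2,2.4,0],-0.045],[[0.1,2.4,0],-0.045],[[0.1,2.4,0],-0.045],[[0.1,2.4,0],-0.045],[[0.1,2.0,0],-0.045],[[0,0.3,0],0]]'
python3 -m pendant '[[[0,0,0],0],[[0,0,0],0],[[0,0,0],0]]'
```

```text
0.17 [221.6 399.5]
0.27 [224.9 275.8]
0.315 [226.6 212. ]
time_s: 7.8
ee_pos: [0.4001, 0.196, 0.2726]
eef_rot: [-3.141, 0.001, 0.786]
force: [-0.1, -0.2, -2.4]
grip_width: 0.0176
grip_force: 25.0
time_s: 8.05
ee_pos: [0.4005, 0.193, 0.2733]
eef_rot: [-3.142, 0.0, 0.787]
force: [-0.0, 0.0, -0.5]
grip_width: 0.0175
grip_force: 25.0
```

```bash
python3 - <<'E'
from station import ctrl
import cv2,numpy as np
a=[]
for n,x,y in(("side",210,70),("top",130,150)):
    c=ctrl.camera(n)["color"]; np.savez(n+"1.npz",c=c); a.append(cv2.resize(c[y:y+100,x:x+66],(396,600),interpolation=cv2.INTER_CUBIC))
cv2.imwrite("pics/over.png",np.hstack(a)[:,:,::-1]); print(ctrl.get_obs()["ee_pos"])
E
```

```text
[0.40059279 0.1930746  0.27348054]
```

View pics/over.png

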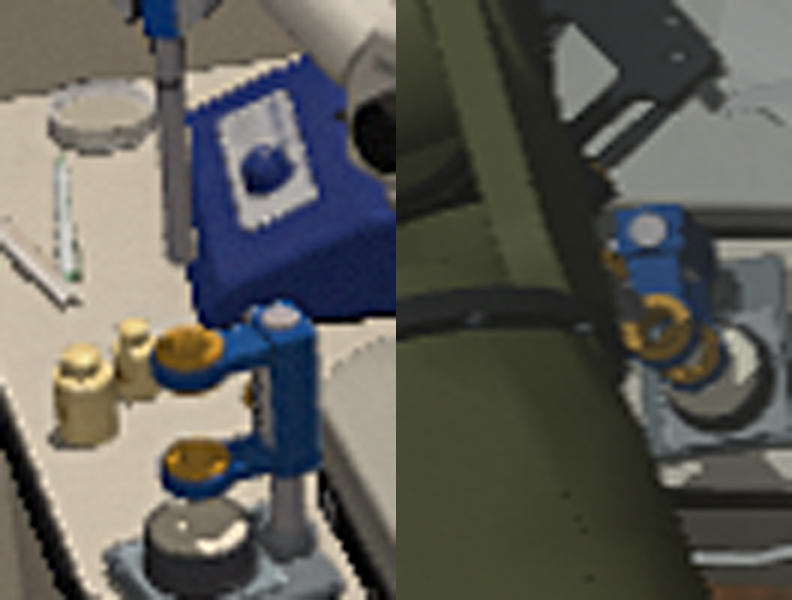

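In the side view the tip is at crop (179,260), with the shaft centre at (170,110) and the bush mouth at (189,348). In the top view the shaft end shows at crop (630,303), left of the bush at (661,326). I'll compare these with projections.

```bash
python3 - <<'E'
from h import *
def pr(n,X,o):
    c=C[n];p=c["intrinsics"]@(c["camera_from_world"]@[*X,1])[:3];return ((p[:2]/p[2]+.5-o)*6-.5).round(1)
for xy in((.4009,.1939),(.4006,.1931)):
  for z in(.074,.13,.170,.2,.25):print(xy,z,pr("side",(*xy,z),[210,70]),pr("top",(*xy,z),[130,150])+[396,0])
# shaft edges, side view, from gradients along rows
g=np.load("side1.npz")["c"].astype(float)
for v in range(86,113,2):
    r=cv2.GaussianBlur(g,(0,0),.5)[v,232:246].mean(1);print(v,r.round().astype(int))
E
```

```text
(0.4009, 0.1939) 0.074 [198.6 454.5] [687.2 353.6]
(0.4009, 0.1939) 0.13 [190.9 342.9] [657.6 329.4]
(0.4009, 0.1939) 0.17 [185.1 258.4] [634.8 310.7]
(0.4009, 0.1939) 0.2 [180.5 192.2] [616.8 295.9]
(0.4009, 0.1939) 0.25 [172.6  76. ] [584.7 269.6]
(0.4006, 0.1931) 0.074 [198.4 455.7] [689.  354.3]
(0.4006, 0.1931) 0.13 [190.7 344.1] [659.4 330.1]
(0.4006, 0.1931) 0.17 [184.9 259.5] [636.7 311.5]
(0.4006, 0.1931) 0.2 [180.3 193.3] [618.7 296.7]
(0.4006, 0.1931) 0.25 [172.3  77.1] [586.7 270.4]
86 [169 168 173 172  82  85  87  81  96 161 190 185 169 113]
88 [161 168 167 140  87  85  87  85  82 100 100  63  62  57]
90 [150 122 109  92  94  85  88  85  75  67  65  66  65  72]
92 [104 108 138 160 122  83  87  86  94 116  66  64  63  63]
94 [123 169 188 176 116  84  86  87  89  98  65  64  64  62]
96 [185 184 183 178 138  80  85  86  88  89  65  64  66  65]
98 [182 183 182 181 156  81  85  87  84  73  60  65  68  68]
100 [182 181 182 183 163  80  86  89  84  73  56  66  68  65]
102 [184 183 182 183 166  94  85  88  86  72  51  60  64  63]
104 [183 183 181 182 167  98  82  88  85  73  49  57  63  65]
106 [183 183 183 184 174 117  85  88  86  75  49  47  60  64]
108 [184 183 183 184 173 113  81  86  87  92  98  48  57  67]
110 [185 184 183 186 176 131  84  87  88  90  96  47  52  64]
112 [185 182 182 183 175 133  82  81  86  87  87  47  47  60]
```

```bash
python3 -m pendant '[[[0.1,0.0,-0.5],0],[[0,0,-0.8],0],[[0,0,-0.8],0],[[0,0,-0.8],0],[[0,0,-0.6],0],[[0,0,0],0],[[0,0,0],0],[[0,0,0],0]]';  python3 - <<'E'
from station import ctrl
import cv2,numpy as np
a=[]
for n,x,y in(("side",215,95),("top",140,170)):
    c=ctrl.camera(n)["color"]; np.savez(n+"2.npz",c=c); a.append(cv2.resize(c[y:y+50,x:x+40],(400,500),interpolation=cv2.INTER_CUBIC))
cv2.imwrite("pics/near.png",np.hstack(a)[:,:,::-1])
E
```

```text
time_s: 8.82
ee_pos: [0.4016, 0.1939, 0.2387]
eef_rot: [3.141, -0.0, 0.787]
force: [-0.5, 0.3, -1.5]
grip_width: 0.0177
grip_force: 25.0
```

View pics/near.png

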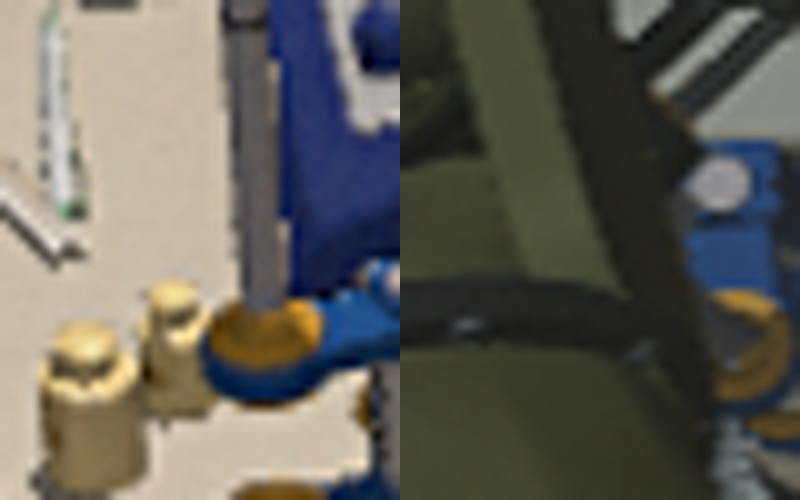

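In the side view the tip at crop (264,306) sits directly over the bush mouth (265,332). In the top view the shaft end at about (745,345) is over the ring. It is well inside the funnel's capture range, so I'll ease down and watch the forces.

```bash
for i in 1; do python3 -m pendant '[[[0,-0.05,-0.2],0],[[0,0,-0.2],0],[[0,0,-0.2],0],[[0,0,0],0],[[0,0,0],0]]' | egrep 'pos|force:'; python3 -m pendant '[[[0,0,-0.2],0],[[0,0,-0.1],0],[[0,0,0],0],[[0,0,0],0]]'| egrep 'pos|force:'; done
```

```text
ee_pos: [0.4015, 0.1933, 0.2323]
force: [0.1, -0.9, -1.5]
grip_force: 25.0
ee_pos: [0.4015, 0.1933, 0.2294]
force: [0.5, 0.5, -1.9]
grip_force: 25.0
```

```bash
python3 -m pendant '[[[0,0,-0.15],0],[[0,0,-0.15],0],[[0,0,0],0],[[0,0,0],0]]' | egrep 'pos|force:'; python3 -m pendant '[[[0,0,-0.2],0],[[0,0,-0.1],0],[[0,0,0],0],[[0,0,0],0],[[0,0,0],0]]'| egrep 'pos|force:'
```

```text
ee_pos: [0.4015, 0.1934, 0.2263]
force: [0.0, 0.2, -1.0]
grip_force: 25.0
ee_pos: [0.4015, 0.1934, 0.2234]
force: [-0.6, 0.1, -2.2]
grip_force: 25.0
```

```bash
python3 -m pendant '[[[0,0,-0.3],0],[[0,0,-0.3],0],[[0,0,-0.3],0],[[0,0,-0.3],0],[[0,0,0],0],[[0,0,0],0],[[0,0,0],0]]' | egrep 'pos|force:'; python3 -m pendant '[[[0,0,-0.3],0],[[0,0,-0.3],0],[[0,0,-0.3],0],[[0,0,-0.3],0],[[0,0,-0.3],0],[[0,0,-0.3],0],[[0,0,-0.3],0],[[0,0,0],0],[[0,0,0],0],[[0,0,0],0]]'| egrep 'pos|force:'
```

```text
ee_pos: [0.4015, 0.1933, 0.2114]
force: [-1.4, 1.9, -1.7]
grip_force: 25.0
ee_pos: [0.4014, 0.1933, 0.1904]
force: [-1.2, 0.4, -2.0]
grip_force: 25.0
```

```bash
python3 -m pendant '[[[-0.03,0.02,-0.2],0],[[0,0,-0.3],0],[[0,0,-0.3],0],[[0,0,-0.3],0],[[0,0,-0.3],0],[[0,0,0],0],[[0,0,0],0],[[0,0,0],0]]' | egrep 'pos|force:'; python3 -m pendant '[[[0,0,-0.2],0],[[0,0,-0.2],0],[[0,0,-0.2],0],[[0,0,0],0],[[0,0,0],0],[[0,0,0],0]]'| egrep 'pos|force:'
```

```text
ee_pos: [0.4012, 0.1935, 0.1765]
force: [-0.1, -0.1, -2.1]
grip_force: 25.0
ee_pos: [0.4012, 0.1935, 0.1704]
force: [0.1, 0.9, -2.2]
grip_force: 25.0
```

```bash
python3 -m pendant '[[[0,0,-0.2],0],[[0,0,-0.2],0],[[0,0,-0.2],0],[[0,0,-0.2],0],[[0,0,0],0],[[0,0,0],0],[[0,0,0],0]]' | egrep 'pos|force:'; python3 -m pendant '[[[0,0,-0.2],0],[[0,0,-0.2],0],[[0,0,-0.2],0],[[0,0,-0.2],0],[[0,0,0],0],[[0,0,0],0],[[0,0,0],0],[[0,0,0],0],[[0,0,0],0],[[0,0,0],0]]'| egrep 'pos|force:'
python3 - <<'E'
from station import ctrl
import cv2,numpy as np
c=ctrl.camera("side")["color"][95:170,205:280]; cv2.imwrite("pics/fin.png",cv2.resize(c,(600,600),interpolation=cv2.INTER_CUBIC)[:,:,::-1])
o=ctrl.get_obs();print(o["ee_pos"],o["eef_rot"],o["force"],o["moment"],o["time_s"])
E
```

```text
ee_pos: [0.4012, 0.1935, 0.1624]
force: [0.3, -0.1, -1.5]
grip_force: 25.0
ee_pos: [0.4012, 0.1935, 0.1545]
force: [-0.6, 0.8, -2.4]
grip_force: 25.0
[0.40118981 0.19354883 0.15443988] [-3.14155929e+00  4.90969810e-05  7.86819247e-01] [-0.01704096  0.31663331 -2.8666811 ] [ 1.37636702e-01  1.36109965e-01 -5.62307853e-05] 14.4667
```

View pics/fin.png

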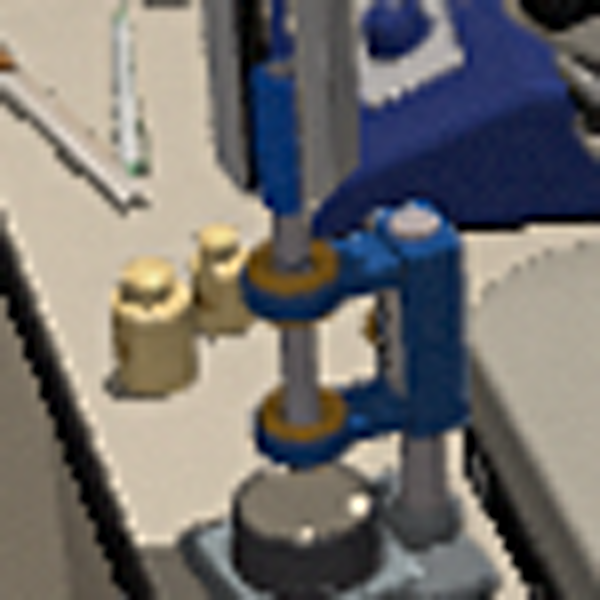

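The plunger runs through both bushes, crossing the upper one at crop (292,270) and the lower at (302,415). The black line is at the upper mouth, the specimen hasn't moved and the forces are near zero. Handing in.

```bash
python3 -c "
from station import ctrl
print(ctrl.hand_in())"
```

```text
the job is handed in; nothing more can be done
None
```

I handed the job in with the blue plunger gripped and at rest through both bushes, its tip about 11 mm above the specimen by my estimate and sideways forces under 1 N; the hand-in returned no verdict.

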